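Clear the tin jam at the rack's mouth

ROBOT

A 7-joint arm with a two-finger parallel gripper is mounted at the origin on the work surface. World frame = base frame: x ahead of the robot, y to its left, z up, the work surface at z = 0. Lengths are in mm, angles in degrees, forces in N, time in s.
With the tool pointing down it reaches from about 400 to 750 mm from the base axis. Payload 19.5 kg.
Tool frame: the origin (TCP) lies midway between the tips of the shut fingers; the grasp point (between the pads) lies manip.grip_point_offset behind it (manip.grip_point_offset is the distance from the TCP to the grasp point, in mm); z points along the fingers, y is the line along which they close (so a half turn about z gives the same grasp; the last joint's range is limited). The gripper opens to 85 mm and grips with 20 to 120 N. Pads are 22 mm wide; open, the fingers measure 114 mm over their backs; the gripper's body (76 mm by 85 mm) begins 54 mm behind the grasp point. The pads swing forward as they close: fully open they stand 13 mm farther back than shut.
Start: joints at [-2.389, 40.479, -1.581, 85.061, 1.261, 54.483, -4.326], TCP at [574.974, 0.003, 231.268] pointing down, gripper open.
Joint ranges: [-155.06, 155.06], [-18.47, 123.98], [-90, 86.84], [0, 140.48], [-83.41, 263.41], [0, 116], [-161.91, 161.91]. Speed limits (degrees/s): [108.29, 108.29, 147.25, 147.25, 172.46, 172.46, 172.46].

INTERFACE

Orientations are given as [roll, pitch, yaw] about the fixed x, y, z axes, in that order (R = Rz(yaw) Ry(pitch) Rx(roll)).
In Python, from workcell import manip gives the robot as it stands. The module is installed in compiled form; this text tells all that it offers. Calls block until the motion is done:
- manip.goto(position, orientation): joint-space move of the TCP to a pose.
- manip.servo_line(position, velocity=150, rot=None): straight line of the TCP; rot=None keeps the orientation; velocity is the mean speed in mm/s.
- manip.set_joints(angles): joint-space move.
- manip.grip(opening, effort=None): finger opening in mm; effort is the grip in N (None keeps the last); returns when the fingers have stopped.
- manip.dwell(seconds).
- manip.solve_ik(position, orientation): joint angles nearest the present ones, or None.
- manip.camera(name): name is "scene" or "side" or "wrist"; returns (picture, depth): 384x512x3 uint8, red, green, blue; 384x512 float32, mm along the optical axis (not along the pixel's ray), 0 where there is no reading.
- manip.calibration(name): a dict with "intrinsics" (3x3 intrinsics, pixels), "world_from_camera" (4x4, takes a point from camera to world coordinates); the wrist camera has in their place "T_tool_cam" (4x4, takes a point from camera to tool coordinates, whose origin is the TCP and whose axes are the flange's). Camera axes: x right, y down, z forward; pixel columns grow to the right and rows downward; lengths in mm; the calibration is good to about 2 mm. The wrist camera is an equidistant fisheye: a pixel r from the principal point sees the ray r / f radians off the axis. A picture is of the moment at which its call begins: read the wrist's pose just before it. calibration takes no time and is no camera call.
A pose or a line that the arm cannot do raises manip.IKError and nothing moves.
- manip.sign_off(): hands the job in; it is judged then, once.
Readings, each from a call of its own:
- manip.current_t(): time.
- manip.current_joints(): joint angles.
- manip.current_dq(): joint speeds.
- manip.current_joint_efforts(): joint torques, N m.
- manip.current_tool_pos(): TCP position.
- manip.current_orientation(): TCP orientation.
- manip.current_contact_force(): force on the tool from outside, world axes, zero at the start.
- manip.current_torque(): the same for the moment, N m.
- manip.current_finger_gap(): finger opening in mm.
- manip.current_gripper_force(): force on a finger pad.
Only numpy, scipy, OpenCV 4.12 (cv2) and the standard library are available. Lean on these libraries where they do the work, as an engineer would, in place of code of your own. Each camera call takes 0.05 s, during which the arm holds its last target. There are 200 camera calls.

TASK

A tin has caught on the sill in the mouth of the sloping tin rack and is holding the drop gate up. Gently nudge that front tin back up the lane against the sprung row, pushing no harder than needed (the tins are thin and dent above about 15 N), just until the gate drops fully shut in front of it by its own weight: do not press on the gate. Then swing the latch arm all the way over the gate, leaving all three tins in the rack and the things around it where they are.

Things in the scene. Friction and masses are not known exactly. Their poses are not given: they have to be found in the camera images.
- rack: sloping steel tin rack on the table, fixed, placed anew each time. Origin on the table under the lane; x points uphill along the lane, away from the open mouth, y across it, z up. Lane 92 mm wide between 18 mm high walls, rising 4 degrees to +x; floor 60 mm above the table at x = -100 mm. It ends at x = -135 mm; a 4 mm high sill spans x = -126 to -114 mm. Nothing stands beyond the mouth
- lane_rear (a point): middle of the lane floor's rear end. A carriage clamped to the rack bears the drop gate and, behind the third tin, an upright back plate on springs (2.2 N per mm). It may be clamped up to 10 mm nearer the mouth or 13 mm farther uphill and that is not measured; usually the gate stands at rack x = -106 to -100 mm
- tin1: front tin, the one that blocks: plain cylinder of 52 mm diameter, 84 mm long, lying across the lane (axis = its own y, it rolls), about 220 g, with a paper band; origin at its centre, at first near rack x = -102 mm, 86 mm above the table. How far it must go back varies from about 16 to 42 mm and is not known beforehand: feel the force and watch the gate
- tin2: second tin, same as the first, behind it; origin at its centre. As the front tin is pushed the row first rolls back nearly freely, then meets the back plate; the gate drops when the plate has been pressed back some 3 mm (about 7 N on the front tin); some 4 mm farther the push passes 15 N
- tin3: third tin, same, last in the row, in front of the sprung back plate; origin at its centre
- gate (a joint): height of the drop gate above shut, m: 0 = shut, about 0.03 at first, resting on the front tin. It falls by its own weight (110 g). Two steel tabs reach over the lane from both sides, 48 mm apart, so that a finger can push the tin between them while the gate falls past it. Tabs: 6 mm thick along the lane, 82 to 100 mm above the table when shut; posts at rack y = +-59 to 73 mm
- latch (a joint): angle of the latch arm, rad: 0 = open, arm pointing to rack -y; 1.57 = shut, arm pointing to rack +x over the gate's -y side; end stop at 1.6. It turns about the vertical through rack x = -155, y = -82 mm (counter-clockwise from above as it shuts) and stays where it is left; light friction (about 1 N at the peg)
- latch_peg (a point): middle of the upright black peg near the end of the latch arm, 64 mm from the arm's pivot: 12 mm diameter, its top 138 mm and its foot (top of the flat arm) 112 mm above the table. Push the peg sideways to swing the arm
- jar: bystander: jar of 68 mm diameter, 100 mm high, on the table; leave alone
- bowl: bystander: steel bowl of 130 mm diameter, 60 mm high; leave alone
- pastry_brush: bystander: pastry brush lying on the table; leave alone

How it is judged:
By the outcome, as a careful person would: the job done as asked, in the order asked, and still so for the second after the job is handed in, with the robot touching nothing.
It also fails if it takes over 72 s, if anything falls off the work surface, if the arm or the gripper's body presses on something with over 40 N, if the wrist force passes 120 N, or if a joint passes its speed limit or range.

## Working session

There is one attempt and no reset: what is moved stays moved. The work goes in short steps, each a Python script; the robot and the scene stay as the last script left them, time stands still between calls to the robot, and variables do not carry over. Pictures are saved under pics/ and viewed, at most 10 in all, crops included, and the job is handed in when it is done.

```bash
mkdir -p pics
python3 - <<'E'
from workcell import manip as m
import cv2,numpy as np
for n in("scene","side"):
    p,d=m.camera(n); cv2.imwrite(f"pics/{n}0.png",cv2.resize(p[:,:,::-1],(800,600),interpolation=cv2.INTER_CUBIC)); np.savez(f"{n}0.npz",p=p,d=d,K=m.calibration(n)["intrinsics"],T=m.calibration(n)["world_from_camera"])
    print(n,np.round(m.calibration(n)["world_from_camera"],2).tolist(),m.calibration(n)["intrinsics"])
print(m.current_t(),m.current_orientation(),m.grip_point_offset)
E
```

```text
scene [[-0.59, 0.7, -0.41, 1082.03], [0.81, 0.52, -0.28, 298.06], [0.01, -0.49, -0.87, 1109.5], [0.0, 0.0, 0.0, 1.0]] [[375.28302606   0.         261.96447377]
 [  0.         375.28302606 193.53147591]
 [  0.           0.           1.        ]]
side [[0.83, -0.36, 0.42, 77.39], [-0.56, -0.55, 0.62, -814.07], [0.01, -0.75, -0.66, 918.47], [0.0, 0.0, 0.0, 1.0]] [[442.96698578   0.         252.65866445]
 [  0.         442.96698578 190.20353205]
 [  0.           0.           1.        ]]
0.1 [-1.79944902e+02  1.23214408e-03  9.00016463e+01] 18.700000000000003
```

View pics/scene0.png

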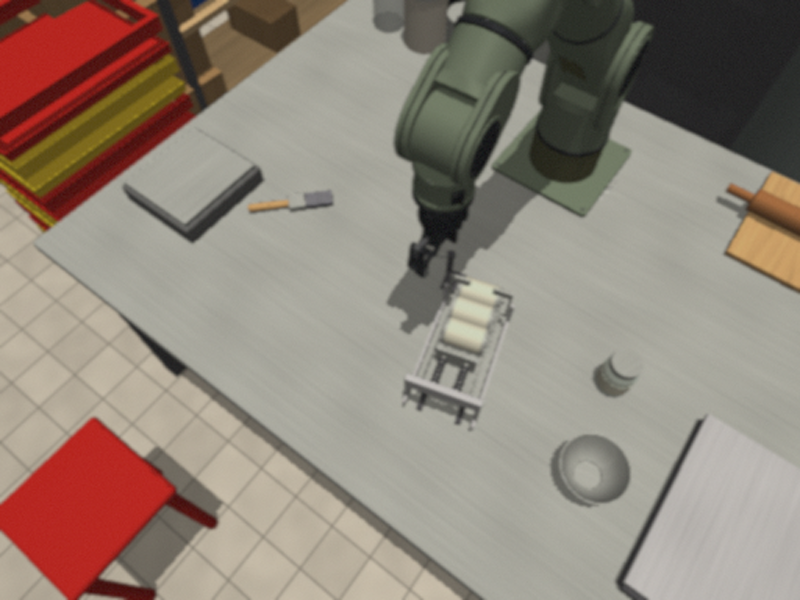

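View pics/side0.png

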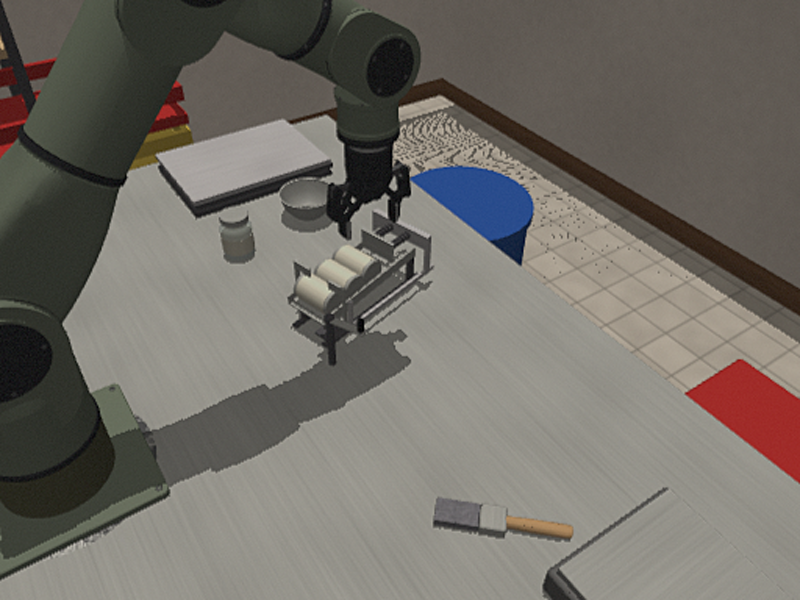

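The scene picture shows the rack with its tins at about (470,315) and the lane rear at (440,390). The mouth faces the robot. In the side picture the front tin is at (314,293) and the latch post is near (332,345). I'll enlarge both.

Run:
```python
import cv2,numpy as np
a=np.load("scene0.npz");b=np.load("side0.npz")
A=cv2.resize(a['p'][165:275,250:335,::-1],None,fx=5.4,fy=5.4,interpolation=cv2.INTER_CUBIC)
B=cv2.resize(b['p'][130:240,180:284,::-1],None,fx=5.4,fy=5.4,interpolation=cv2.INTER_CUBIC)
cv2.imwrite("pics/a1.png",A);cv2.imwrite("pics/b1.png",B);print(A.shape,B.shape)
```

```text
(594, 459, 3) (594, 562, 3)
```

View pics/a1.png

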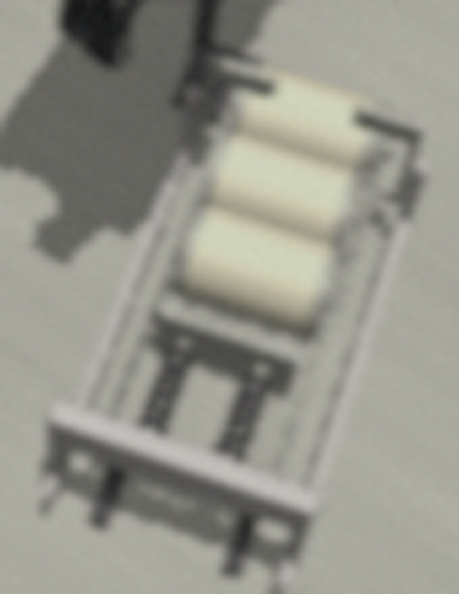

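View pics/b1.png

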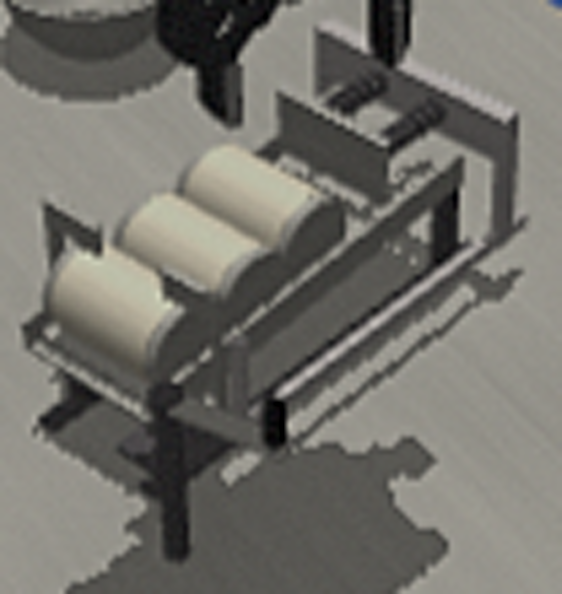

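Scene crop: the tin tops are at about (305,120), (285,185) and (258,262), with the gate tabs over tin 1. Side crop: the peg is at (274,402–440) and the latch pivot post at (165,395). Next I'll convert these to world positions.

```bash
cat > h.py <<'E'
import numpy as np,cv2
def cloud(f):
    a=np.load(f);d=a['d'];v,u=np.indices(d.shape);K=a['K']
    P=np.stack([(u-K[0,2])/K[0,0]*d,(v-K[1,2])/K[1,1]*d,d],-1)
    return P@a['T'][:3,:3].T+a['T'][:3,3],a['p'].astype(int),d
def atz(f,u,v,z):
    a=np.load(f);r=a['T'][:3,:3]@np.linalg.inv(a['K'])@[u,v,1.];o=a['T'][:3,3];return o+r*(z-o[2])/r[2]
E
python3 - <<'E'
from h import *
np.set_printoptions(precision=1,suppress=True)
for f,(v0,v1,u0,u1) in(("scene0.npz",(165,275,250,335)),("side0.npz",(130,240,180,284))):
    P,c,d=cloud(f);m=np.zeros(d.shape,np.uint8)
    m[v0:v1,u0:u1]=1
    cream=(c.sum(-1)>420)&(c[...,0]-c[...,2]>18)&(m>0)&(d>0)&(P[...,2]>70)
    Q=P[cream];print(f,len(Q),Q.min(0),Q.max(0),Q.mean(0))
    hi=(m>0)&(d>0)&(P[...,2]>50)&(P[...,2]<200);H=P[hi][:,:2]
    print(cv2.minAreaRect(H.astype(np.float32)))
    w,V=np.linalg.eigh(np.cov(Q[:,:2].T));print("axis",np.degrees(np.arctan2(V[1],V[0])),w)
s=5.4
for n,(x,y) in dict(t1=(305,120),t2=(285,185),t3=(258,262)).items():
    P,_,_=cloud("scene0.npz");print(n,P[int(165+y/s),int(250+x/s)])
for n,x,y,z in(("pegtop",274,402,138),("pegfoot",274,443,112),("pivot",165,392,115)):
    print(n,atz("side0.npz",180+x/s,130+y/s,z))
# back bracket top edge in scene
P,_,_=cloud("scene0.npz")
for x,y in((58,412),(310,498),(242,78),(268,87),(360,122),(415,135)): print(x,y,P[int(165+y/s),int(250+x/s)])
# side: tin end faces bottoms / wall top -y
P,_,_=cloud("side0.npz")
for x,y in((320,30),(512,118),(165,400),(274,420),(60,260),(175,290)): print(x,y,P[int(130+y/s),int(180+x/s)])
E
```

```text
scene0.npz 920 [476.1  30.1  94.2] [632.9 135.6 128.6] [563.7  84.2 111.1]
((593.65234375, 89.74261474609375), (305.99285888671875, 157.26010131835938), 18.84822654724121)
axis [ -72.3 -162.3] [ 380.6 1818.2]
side0.npz 616 [475.3  29.2  89.9] [627.5 147.4 121. ] [546.1  79.2 110.4]
((573.7725830078125, 165.0218505859375), (304.0629577636719, 465.1553649902344), 13.981127738952637)
axis [ -72.1 -162.1] [ 394.3 1895. ]
t1 [514.9  69.3 109. ]
t2 [559.3  83.3 111.6]
t3 [612.4  99.3 120.8]
pegtop [502.4 -86.4 138. ]
pegfoot [501.3 -87.2 112. ]
pivot [473.6 -29.2 115. ]
58 412 [748.5  64.1 120.2]
310 498 [709.8 197.1 122.1]
242 78 [520.1  26.6 121.5]
268 87 [516.   42.7 119.9]
360 122 [500.6  95.7 116.3]
415 135 [491.7 126.2 117.1]
320 30 [705.3 194.  120.6]
512 118 [746.6  59.7 122.9]
165 400 [470.7 -31.1 112.7]
274 420 [497.8 -90.2 134.3]
60 260 [482.7 101.5 106. ]
175 290 [513.2  31.5 122.5]
```

```bash
cat >> h.py <<'E'
from scipy.spatial.transform import Rotation as Ro
def orient(yaw,tilt,sgn=1):
    y,t=np.radians([yaw,tilt]);f=np.array([np.cos(y),np.sin(y),0]);k=np.array([0,0,1.])
    Z=f*np.sin(t)-k*np.cos(t);Y=sgn*np.cross(k,f)
    return Ro.from_matrix(np.c_[np.cross(Y,Z),Y,Z]).as_euler('xyz',degrees=True)
E
python3 - <<'E'
from workcell import manip as m
from h import *
np.set_printoptions(precision=1,suppress=True)
for t in(0,20,30,40,50):
  for s in(1,-1):
    print(t,s,*[m.solve_ik(p,orient(16.5,t,s)) for p in((440,48,80),(525,74,80))])
m.goto((470,30,260),orient(16.5,0,-1) if m.solve_ik((470,30,260),orient(16.5,0,-1)) is not None else orient(16.5,0,1))
T=Ro.from_euler('xyz',m.current_orientation(),degrees=True).as_matrix();tp=m.current_tool_pos()
p,d=m.camera("wrist");c=m.calibration("wrist");print(c,m.current_t(),tp)
W=np.eye(4);W[:3,:3]=T;W[:3,3]=tp
np.savez("w0.npz",p=p,d=d,K=c["intrinsics"],T=W@c["T_tool_cam"])
cv2.imwrite("pics/w0.png",cv2.resize(p[:,:,::-1],(800,600),interpolation=cv2.INTER_CUBIC))
E
```

```text
0 1 [ -1.9  46.8 -15.  120.6  39.2  17.4  56.4] [  0.9  51.3 -23.5 102.9  34.7  33.1  62.2]
0 -1 [-14.5  46.9   7.4 120.9 -23.7  13.5 -59.8] [-18.5  51.   13.3 103.5 -22.4  28.1 -63.5]
20 1 None [ 25.3  69.4 -77.2 123.6 100.4  65.5   4.2]
20 -1 None [ -2.1  48.7 -14.2 124.4 145.7  14.9 131.7]
30 1 None [ 25.7  72.1 -77.2 133.5 117.1  70.8  -9.8]
30 -1 None [ 11.7  55.8 -39.3 134.  141.3  43.2 140.2]
40 1 None None
40 -1 None None
50 1 None None
50 -1 None None
{'intrinsics': array([[297.3,   0. , 257.8],
       [  0. , 297.3, 195.5],
       [  0. ,   0. ,   1. ]]), 'T_tool_cam': array([[   0. ,   -1. ,   -0.3,   76.7],
       [   1. ,    0. ,    0. ,    0.8],
       [  -0. ,   -0.3,    1. , -141.5],
       [   0. ,    0. ,    0. ,    1. ]])} 1.1833 [470.3  30.  259.9]
```

View pics/w0.png

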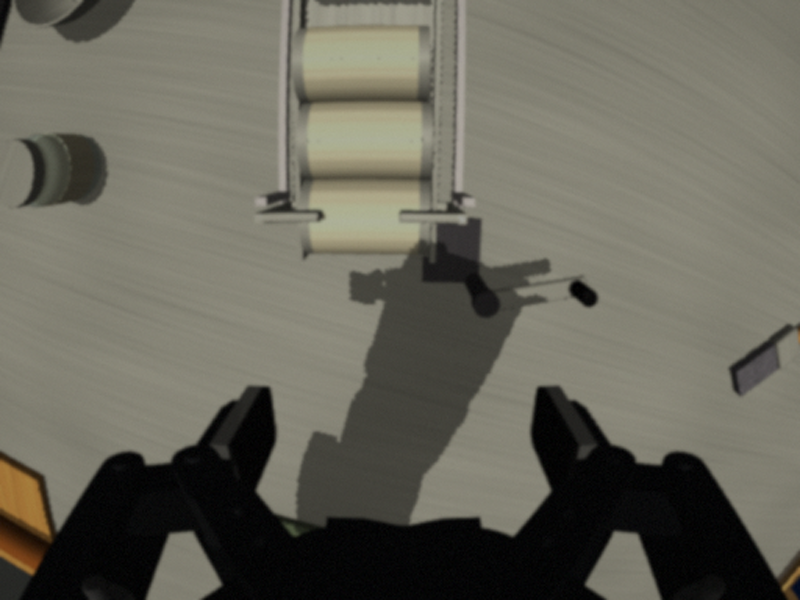

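The wrist view shows the inner ends of the tabs at (323,215) and (401,215). The tins are directly behind them, the latch pivot is at (485,300), and the peg is at (577–590, 287–298). Nothing blocks the mouth. I'll convert these with depth.

```bash
cat >> h.py <<'E'
def fish(f):
    a=np.load(f);d=a['d'];K=a['K'];v,u=np.indices(d.shape)
    x=(u-K[0,2])/K[0,0];y=(v-K[1,2])/K[1,1];r=np.hypot(x,y)+1e-9
    P=np.stack([x/r*np.tan(r)*d,y/r*np.tan(r)*d,d],-1)
    return P@a['T'][:3,:3].T+a['T'][:3,3],a['p'].astype(int),d
E
python3 - <<'E'
from h import *
np.set_printoptions(precision=1,suppress=True)
P,c,d=fish("w0.npz");s=1.5625
g=lambda x,y:P[int(y/s),int(x/s)]
for n,x,y in(("tabL in",320,215),("tabR in",404,215),("tabL out",260,216),("tabR out",464,217),("pegA",578,288),("pegB",588,298),("pivot",485,300),("pivot2",478,285),("arm",530,285),("t1L",310,235),("t1R",415,235),("t2",362,140),("t3",362,62),("wallL",288,100),("wallR",460,100),("wallLf",286,190),("wallRf",461,190)):print(n,g(x,y))
m=(c.sum(-1)>330)&(c[...,0]-c[...,2]>18)&(P[...,2]>75)&(P[...,2]<135)&(d>0)
m[:int(20/s)]=0;Q=P[m]
w,V=np.linalg.eigh(np.cov(Q[:,:2].T));print(len(Q),Q.mean(0),Q.min(0),Q.max(0),np.degrees(np.arctan2(V[1],V[0])))
m=(P[...,2]>105)&(P[...,2]<145)&(d>0);m[:,:int(500/s)]=0;m[:int(240/s)]=0;m[int(340/s):]=0;m[:,int(640/s):]=0
Q=P[m];print("peg",len(Q));print(Q[np.argsort(-Q[:,2])][:60:4])
yaw=np.radians(17);f=np.array([np.cos(yaw),np.sin(yaw)])
m=(P[...,2]>80)&(P[...,2]<118)&(d>0)&(np.indices(d.shape)[1]>350/s)&(np.indices(d.shape)[1]<380/s)&(np.indices(d.shape)[0]>205/s)&(np.indices(d.shape)[0]<262/s)
Q=P[m];a=Q[:,:2]@f;o=np.argsort(a);print(np.c_[a[o],Q[o]][::12])
E
```

```text
tabL in [501.5  90.8 126.5]
tabR in [515.5  42.4 127.8]
tabL out [491.3 126.2 127.9]
tabR out [525.2   8.9 130.2]
pegA [504.2 -78.8 123.4]
pegB [502.9 -81.7 137.6]
pivot [476.2 -24.7 114.4]
pivot2 [479.2 -22.6  87.7]
arm [494.3 -52.1 109.4]
t1L [484.5  95.9 109.2]
t1R [503.1  31.4 108.9]
t2 [551.6  79.8 115. ]
t3 [598.3  93.5 117.7]
wallL [570.  154.4  31.2]
wallR [605.1  24.1  39.3]
wallLf [500.6 134.2  39.5]
wallRf [538.5   2.4  40.4]
9133 [554.8  80.2 111.4] [474.7  27.8  94.3] [635.4 134.5 130.2] [ -73. -163.]
peg 833
[[505.8 -80.3 138.1]
 [501.  -82.4 137.9]
 [502.3 -86.7 137.7]
 [500.4 -87.6 137.6]
 [501.9 -85.8 137.5]
 [506.7 -87.3 137.4]
 [506.  -81.7 137.3]
 [501.3 -87.4 137.2]
 [498.1 -84.  137.1]
 [501.5 -81.4 137. ]
 [500.6 -81.9 136.9]
 [499.3 -84.8 136.9]
 [504.3 -80.3 136.8]
 [500.8 -86.6 136.7]
 [501.8 -82.7 136.5]]
[[474.6 479.5  55.   89.7]
 [476.9 482.2  54.2  96.1]
 [477.1 481.1  58.2  96.8]
 [478.6 485.1  50.4  99.7]
 [479.9 483.6  59.6 100.3]
 [480.1 484.7  56.6 101.6]
 [481.3 487.4  52.  103. ]
 [481.5 483.1  66.8 102.9]
 [482.6 487.2  57.2 104.2]
 [483.7 487.9
[... 340 characters left out ...]
492.8 497.1  59.5 110.2]
 [493.6 499.9  53.1 109.7]
 [494.  496.2  66.4 110.8]
 [494.8 498.5  61.9 110.5]
 [495.7 501.3  55.6 110.1]
 [496.  499.   64.1 111.2]
 [496.9 502.2  56.8 111.4]
 [497.  498.3  70.1 111.1]
 [498.  501.5  62.7 111.6]
 [498.9 504.4  56.4 111.6]
 [499.  501.1  67.7 111.5]
 [499.9 505.1  57.6 111.9]
 [500.8 506.2  56.9 110.8]
 [501.  502.7  69.2 110.9]
 [501.9 506.7  59.1 111.5]
 [502.5 508.5  55.6 109. ]
 [502.9 505.1  67.9 110.7]
 [503.8 508.9  58.7 111.4]
 [504.  506.2  68.1 111.7]
 [504.8 509.3  60.8 111.6]
 [505.7 511.5  56.4 110.6]
 [505.9 508.6  66.8 111.6]
 [506.8 509.5  67.1 110.7]
 [507.6 512.5  59.8 110.3]
 [507.8 509.5  70.2 109.8]
 [508.6 513.5  60.1 110.3]]
```

The numbers agree: rack yaw is about 16.5°, the tabs' midpoint is (508,67), and tin 1's front face is about 31 mm before the tab plane. The peg is at (503,−84) and the pivot at (476,−25), 64 mm apart as specified. I'll close the fingers, take up position in front of the mouth, tare the force, and check that the gate can be seen from there.

```bash
cat >> h.py <<'E'
YAW=16.5;F=np.array([np.cos(np.radians(YAW)),np.sin(np.radians(YAW))]);L=np.array([-F[1],F[0]]);G=np.array([508.4,67.])
OR=orient(YAW+90,0,-1)
def lane(s,z,l=0): return np.r_[G+s*F+l*L,z]
def wrist(m,name):
    W=np.eye(4);W[:3,:3]=Ro.from_euler('xyz',m.current_orientation(),degrees=True).as_matrix();W[:3,3]=m.current_tool_pos()
    p,d=m.camera("wrist");c=m.calibration("wrist")
    np.savez(name,p=p,d=d,K=c["intrinsics"],T=W@c["T_tool_cam"]);return fish(name)
def gate(P,d):
    q=P[...,:2]-G;s=q@F;l=q@L;out=[]
    for sg in(1,-1):
        k=(d>0)&(abs(s)<5)&(sg*l>44)&(sg*l<57)&(P[...,2]>70)&(P[...,2]<150)
        out+=[int(k.sum()),round(float(np.percentile(P[k][:,2],85)),1) if k.sum()>5 else None]
    return out
def world(m,n):
    p,d=m.camera(n);c=m.calibration(n);np.savez("tmp.npz",p=p,d=d,K=c["intrinsics"],T=c["world_from_camera"]);return cloud("tmp.npz")
E
python3 - <<'E'
from workcell import manip as m
from h import *
np.set_printoptions(precision=2,suppress=True)
m.grip(0)
m.goto(lane(-62,190),OR)
m.servo_line(lane(-62,80),velocity=90)
m.dwell(.3)
P,c,d=wrist(m,"w1.npz");print("wrist",gate(P,d))
cv2.imwrite("pics/w1.png",cv2.resize(c[:,:,::-1].astype(np.uint8),(800,600)))
for n in("scene","side"):
    P,_,d=world(m,n);print(n,gate(P,d))
for i in range(4): m.dwell(.05);print(m.current_contact_force())
print(m.current_t(),m.current_tool_pos(),m.current_finger_gap(),m.solve_ik(lane(10,80),OR))
E
```

```text
wrist [1268, 128.8, 0, None]
scene [22, 130.6, 22, 129.6]
side [0, None, 21, 124.1]
[-0.19 -0.89 -0.13]
[ 0.43 -0.18 -0.18]
[ 0.64 -0.49 -0.4 ]
[0.12 0.06 0.4 ]
5.0583 [448.96  49.4   80.01] 0.018615055232154395 [ -8.67  49.54  -4.68 104.78   8.13  26.    -2.52]
```

View pics/w1.png

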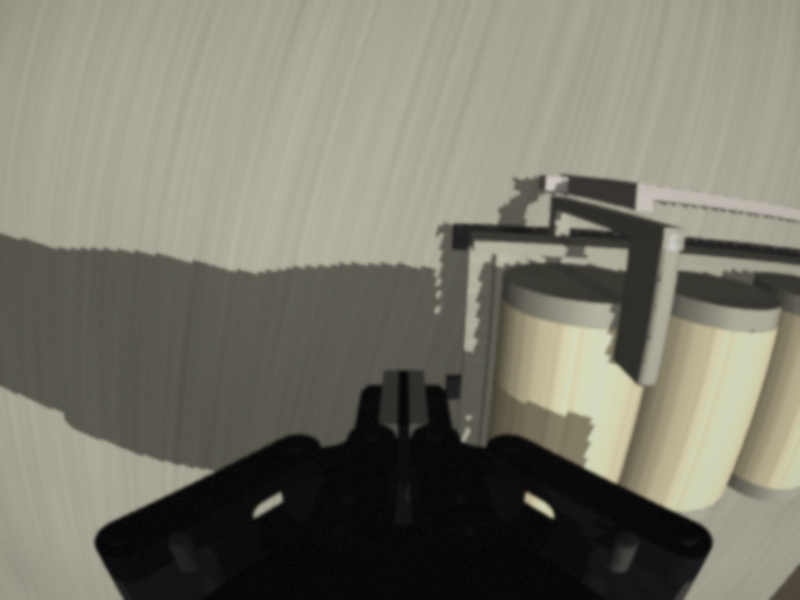

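The fingers are closed in front of the mouth, with the tip at (403,375) and the tab end at (650,380). The linkages spread wide at (500–700, 440–540), so I'll check their profile against the tin before pushing.

Run:
```python
from h import *
np.set_printoptions(precision=1,suppress=True)
P,c,d=fish("w1.npz");q=P[...,:2]-(G-62*F);s=q@F;l=q@L
k=(d>0)&(c.sum(-1)<110)&(np.indices(d.shape)[0]>235)
for z in range(76,200,8):
    m=k&(P[...,2]>=z)&(P[...,2]<z+8)&(abs(l)<45)&(abs(s)<80)
    if m.sum()>3:print(z-80,m.sum(),np.percentile(s[m],[1,50,99]),np.percentile(l[m],[2,98]))
```

```text
4 158 [-12.5   0.1  12.8] [ 5.6 10.3]
12 293 [-13.1  -0.4  13.3] [ 5.4 10.6]
20 306 [-13.2   0.   13.1] [ 5.4 10.5]
28 216 [-13.2  -0.2  13.1] [-7.7 10.6]
36 698 [-19.8   0.   19.7] [-10.6  12.9]
44 2097 [-32.6   1.6  32.4] [-8.9 13. ]
52 3938 [-37.6  -2.8  37.5] [-9.  11.9]
60 2679 [-44.2  -3.7  43.9] [-8.9 16.6]
68 5051 [-49.5  -0.3  49.5] [-8.4 16.8]
76 5229 [-55.7  -0.   55.4] [-4.  16.9]
84 7581 [-58.3  -1.4  58.4] [ 1.7 17.9]
92 4688 [-56.2  -1.1  55.8] [ 2.9 19.6]
100 160 [-19.  -10.1  18.9] [18.2 20.3]
```

Clear: the half-thickness is 13 mm up to TCP+36, and the flare stays above the tin tops. Now the guarded push.

```bash
cat > push.py <<'E'
from workcell import manip as m
from h import *
def force(n=3):
    r=[]
    for _ in range(n): r.append(m.current_contact_force()); m.dwell(.02)
    return np.mean(r,0)
def look():
    P,_,d=wrist(m,"w.npz");return gate(P,d)[1]
b=force(8);s=-62.;t0=m.current_t()
m.servo_line(lane(-49,80),velocity=30);s=-49.
step=1.5;shut=False
while s<16 and m.current_t()-t0<35:
    s+=step;m.servo_line(lane(s,80),velocity=15 if step>1 else 8)
    f=force()-b;ax=-f[:2]@F;la=f[:2]@L
    g=look() if s>-30 else None
    print(f"{s:.1f} F={ax:.1f} lat={la:.1f} z={f[2]:.1f} gate={g}")
    if g is not None and g<103: shut=True;break
    if ax>12.5 or abs(la)>8: break
    step=.5 if ax>2.5 and s>-25 else 1.5
print("shut",shut,m.current_t())
E
python3 push.py
```

```text
-47.5 F=0.2 lat=0.1 z=0.3 gate=None
-46.0 F=-0.1 lat=-0.1 z=-0.4 gate=None
-44.5 F=-0.0 lat=-0.3 z=-0.4 gate=None
-43.0 F=1.6 lat=-0.8 z=0.2 gate=None
-41.5 F=1.2 lat=-0.3 z=0.5 gate=None
-40.0 F=1.1 lat=-0.6 z=0.5 gate=None
-38.5 F=0.2 lat=0.2 z=0.1 gate=None
-37.0 F=0.8 lat=-0.1 z=0.1 gate=None
-35.5 F=0.9 lat=-0.5 z=-0.3 gate=None
-34.0 F=0.9 lat=-0.3 z=-0.3 gate=None
-32.5 F=0.0 lat=-0.3 z=0.4 gate=None
-31.0 F=0.6 lat=-0.7 z=0.0 gate=None
-29.5 F=0.2 lat=-0.1 z=-0.3 gate=128.7
-28.0 F=0.5 lat=-0.3 z=-0.1 gate=128.3
-26.5 F=0.3 lat=-0.2 z=-0.0 gate=127.7
-25.0 F=0.3 lat=0.1 z=-0.1 gate=127.0
-23.5 F=0.1 lat=-0.4 z=-0.4 gate=126.1
-22.0 F=0.2 lat=-0.3 z=-0.4 gate=125.0
-20.5 F=0.1 lat=-0.1 z=-0.3 gate=123.5
-19.0 F=0.3 lat=-0.2 z=0.3 gate=122.0
-17.5 F=-0.3 lat=-0.4 z=-0.0 gate=119.9
-16.0 F=-0.2 lat=-0.4 z=-0.1 gate=117.4
-14.5 F=0.1 lat=-1.0 z=-0.4 gate=115.8
-13.0 F=2.4 lat=-0.8 z=0.6 gate=114.0
-11.5 F=4.9 lat=-0.6 z=2.3 gate=109.6
-11.0 F=6.8 lat=0.1 z=2.9 gate=107.7
-10.5 F=8.2 lat=-0.1 z=3.2 gate=99.3
shut True 14.625
```

The gate dropped at 8 N. Backing straight out and checking.

Run:
```python
from workcell import manip as m
from h import *
m.dwell(.2)
P,c,d=wrist(m,"w.npz");print(gate(P,d))
m.servo_line(lane(-30,80),velocity=25);P,c,d=wrist(m,"w.npz");print(gate(P,d))
m.servo_line(lane(-62,80),velocity=60);m.servo_line(lane(-62,200),velocity=150)
P,c,d=wrist(m,"w2.npz");print(gate(P,d),m.current_t())
cv2.imwrite("pics/w2.png",cv2.resize(c[:,:,::-1].astype(np.uint8),(800,600)))
Pk=np.array([502.7,-83.8]);Pv=Pk-64*(Pk-[476.2,-24.7])/np.linalg.norm(Pk-[476.2,-24.7]);print(Pv,G+0*F)
O=(G+0*F);print("rack -y dir",-L,"arm dir",(Pk-Pv)/64)
```

```text
[531, 99.4, 0, None]
[623, 99.3, 0, None]
[187, 99.3, 100, 99.4] 17.5417
[476.51474789 -25.40194719] [508.4  67. ]
rack -y dir [ 0.28401534 -0.95881973] arm dir [ 0.40914456 -0.91246958]
```

View pics/w2.png

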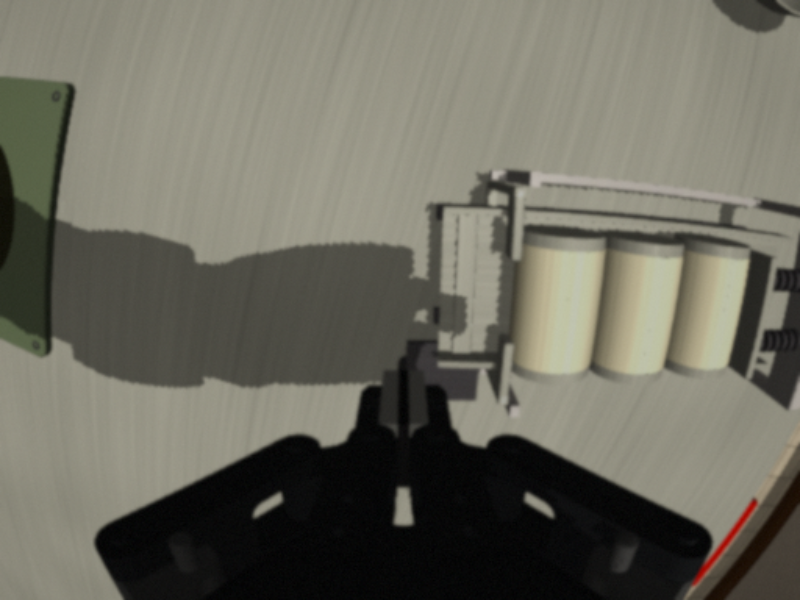

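Gate shut at 99.3 mm on both tabs, holding after I backed off, with all three tins in line behind it (512–750, 230–380). Now the latch: I'll push the peg round its arc with the finger face following the tangent, and stop when the force rises at the end stop.

```bash
cat > latch.py <<'E'
from workcell import manip as m
from h import *
Pv=np.array([476.5,-25.4])
def pose(a,off,z=117):
    r=np.radians(a);e=np.array([np.cos(r),np.sin(r)]);t=np.array([-e[1],e[0]])
    return np.r_[Pv+64*e-off*t,z],orient(a,0,1),t,e
def force(n=3):
    r=[]
    for _ in range(n): r.append(m.current_contact_force()); m.dwell(.02)
    return np.mean(r,0)
p,o,_,_=pose(-66,33,200);m.goto(p,o)
p,o,_,_=pose(-66,33);m.servo_line(p,velocity=80)
m.dwell(.2);b=force(8);print(m.current_t(),b)
p,o,_,_=pose(-66,20);m.servo_line(p,velocity=40)
a=-66.;hit=False
while a<24:
    a+=4 if a<6 else 1
    p,o,t,e=pose(a,19);m.servo_line(p,velocity=35 if a<6 else 15,rot=o)
    f=force(2)-b;ft=-f[:2]@t
    print(f"{a:.0f} T={ft:.1f} R={f[:2]@e:.1f} z={f[2]:.1f}")
    if ft>6 or np.linalg.norm(f)>12: hit=True;break
print("stop",hit,m.current_t())
E
python3 latch.py
```

```text
19.7083 [ 0.19759999  0.02978024 -0.25053845]
-62 T=0.7 R=-0.8 z=0.6
-58 T=0.4 R=-0.3 z=0.6
-54 T=0.3 R=-0.3 z=0.5
-50 T=0.7 R=0.4 z=0.3
-46 T=0.3 R=-0.1 z=-0.2
-42 T=0.1 R=-0.3 z=0.6
-38 T=0.6 R=-0.7 z=0.2
-34 T=0.2 R=0.2 z=0.0
-30 T=-0.3 R=-0.1 z=0.7
-26 T=0.1 R=-0.5 z=0.2
-22 T=-0.1 R=-0.1 z=0.8
-18 T=0.1 R=-0.3 z=-0.1
-14 T=-0.0 R=0.5 z=0.3
-10 T=0.1 R=-0.5 z=-0.4
-6 T=-0.1 R=0.5 z=0.1
-2 T=0.8 R=-0.5 z=0.5
2 T=0.2 R=0.1 z=-0.1
6 T=-0.3 R=0.3 z=0.2
7 T=-0.1 R=-0.6 z=0.5
8 T=0.0 R=0.0 z=0.5
9 T=-0.1 R=-0.6 z=0.1
10 T=0.4 R=-0.7 z=0.6
11 T=0.2 R=0.3 z=-0.2
12 T=0.3 R=0.4 z=0.4
13 T=0.3 R=-0.1 z=0.9
14 T=-0.7 R=-0.2 z=-0.0
15 T=0.7 R=0.1 z=0.5
16 T=0.3 R=0.5 z=0.8
17 T=-0.1 R=-0.7 z=0.8
18 T=4.9 R=-0.4 z=0.6
19 T=10.5 R=-0.8 z=0.1
stop True 29.7667
```

The arm met its end stop at 18°, where I expected it. I'll back off, lift and verify.

Run:
```python
from workcell import manip as m
from h import *
p0=np.array(m.current_tool_pos());r=np.radians(19);t=np.array([-np.sin(r),np.cos(r),0])
m.servo_line(p0-t*25,velocity=30);m.servo_line(p0-t*25+[0,0,110],velocity=120)
m.goto((430,30,260),orient(16.5,0,-1));m.dwell(.3)
P,c,d=wrist(m,"w3.npz");print(gate(P,d),m.current_t(),m.current_contact_force())
k=(d>0)&(P[...,2]>132)&(P[...,2]<141)&(np.linalg.norm(P[...,:2]-[476.5,-25.4],axis=-1)<80)
q=P[k].mean(0);v=q[:2]-[476.5,-25.4];print(k.sum(),q,np.linalg.norm(v),np.degrees(np.arctan2(v[1],v[0])))
cv2.imwrite("pics/w3.png",cv2.resize(c[:,:,::-1].astype(np.uint8),(800,600)))
```

```text
[88, 99.5, 86, 99.4] 34.275 [-0.03928864  0.5481802  -0.40457425]
140 [534.18486198  -6.9022387  136.37588335] 60.57813529010656 17.779448128656007
```

View pics/w3.png

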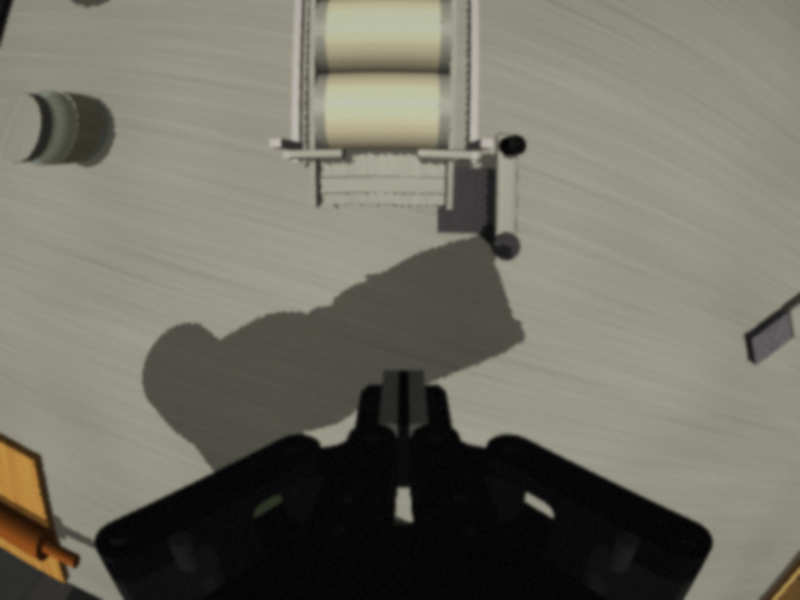

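The latch arm lies along the lane from (507,245) to the peg at (511,145). The gate is shut at (285–490,153), the tins are behind it, and the robot is clear.

```bash
python3 -c "
from workcell import manip as m
print(m.sign_off())"
```

```text
the job is handed in; nothing more can be done
None
```

The job is handed in at about 34 s: the gate dropped shut by its own weight with the push on the front tin at about 8 N, the latch arm is swung over to its end stop, and all three tins are in the rack.

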